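# Hook the vial carrier out of the cooling block

## Task

With the lifting hook, draw the carrier that has a wire bail up out of its deep well in the cooling block and stand it on the black mat, free of the hook; then put the hook back hanging in its stand. After that take the carrier in the fingers and stand it fully down in the free bay of the white rack, its bail in line with the row of bays, keeping it upright all the way and leaving everything else where it is.

Things in the scene. Friction and masses are not known exactly. Their poses are not given: they have to be found in the camera images.
- carrier: the carrier to move, in one of the block's three wells: closed steel cup, 50 mm in diameter, flat top 34 mm above its underside, and on the top a bail (rigid upright arch of 5 mm wire). Origin: centre of the underside; z up. 110 to 220 g. It starts with its underside on the well floor, its y axis within 0.6 rad of the block's y axis.
- carrier_bar (a point): middle of the bail's straight level top bar, 62 mm above the carrier's underside; its axes are the carrier's. Bar along y, 22 mm long, 5 mm thick; from its ends the wire slopes down to legs at y = +-19 mm. Under it the space is free down to the cup's top, 28 mm below this point. At the start it lies 38 mm below the well's mouth.
- block: aluminium block 92 x 250 x 112 mm (x, y, z), fixed; origin at the centre of its underside, wells in a row along its y. It stands on the left or the right of the table. Wells 66 mm in diameter at y = -82, 0 and +82 mm, open at the top (z = 112 mm), 100 mm deep (floor at z = 12 mm). The two wells without the carrier hold inserts.
- hook: lifting hook, rigid, 110 g, hanging in its stand. Origin on its axis at the underside of a round steel collar 46 mm across and 5 mm thick; z up. Above the collar a square black handle, 20 x 20 mm, sides along x and y, up to z = 49 mm. Below it hangs a flat hook. A small lug on the collar, reaching x = 35 mm, shows where the hook's lip points (+x).
- hook_seat (a point): centre of a 5 mm bar lying in the hook's V seat: on the hook's axis, 68 mm below the collar's underside; axes as the hook's. Hook all 14 mm wide (y): shank on the -x side, x = -10 to -6 mm, up to the collar; lip on the +x side, x = 6 to 10 mm, its top 7 mm above this point; lowest point 9 mm below. Open above between shank and lip.
- stand: the hook's stand, fixed: 70 x 70 mm, four thin posts and an 8 mm top plate with a round hole 34 mm in diameter in its middle. Origin: centre of its underside. The top of the plate is 90 mm up; the hook hangs through the hole with its collar resting on the plate.
- mat: black rubber mat, fixed, 110 x 110 x 3 mm; origin at the centre of its underside.
- rack: low white rack, fixed, 76 x 212 mm, three bays 64 mm square in a row along its y axis, 69 mm apart; bay floor 6 mm above the table, walls 5 mm thick up to 14 mm. Origin: centre of its underside. Two bays hold stored carriers, the other is free. It stands on the side opposite the block.
- bay: thin black rubber pad, 56 mm across and 2 mm thick, fixed in the middle of the free bay; origin at the centre of its underside, on the bay floor. The carrier's underside ends on it, 8 mm above the table.
- stored_a: carrier already in the rack, just like the one to move: leave it
- stored_b: the other carrier already in the rack: leave it
- insert_a: steel insert in a well, the same cup with a small white disc on top and no bail: leave it
- insert_b: the other such insert: leave it
- jar_a: bystander, to be left alone: clear glass jar, 34 mm wide, 45 mm tall; origin at the centre of its underside
- jar_b: bystander, to be left alone: amber glass jar, 30 mm wide, 40 mm tall; origin at the centre of its underside
- bottle: bystander, to be left alone: clear bottle, 64 mm wide, 150 mm tall; origin at the centre of its underside
- tip_box: bystander, to be left alone: box of pipette tips, 82 x 122 x 62 mm; origin at the centre of its underside
- tube_rack: bystander, to be left alone: white rack of capped tubes, 60 x 130 mm, 69 mm tall; origin at the centre of its underside
- spray_bottle: bystander, to be left alone: white bottle, 44 mm wide, 120 mm tall, beside the stand; origin at the centre of its underside
- beaker: bystander, to be left alone: glass beaker, 60 mm wide, 70 mm tall; origin at the centre of its underside
- well_plate: bystander, to be left alone: flat white well plate, 85 x 127 x 14 mm; origin at the centre of its underside
There are look-alikes about, which are no part of the job. Leave any green look-alike of the hook alone.

How it is judged (in metres and radians):
On the way, in this order (a step that is already met when the one before it is completed fails the run):
1. the carrier hangs on the hook, its underside clear above the block (contact force between hook and carrier above 0.4 N and height (world z) of carrier above 0.116 m and contact force between the fingers and carrier below 0.1 N), for 0.2 s.
2. the carrier stands upright on the mat, free of hook and fingers (x of carrier in the frame of mat between -0.05 and 0.05 m and y of carrier in the frame of mat between -0.05 and 0.05 m and height (world z) of carrier below 0.006 m and angle between carrier's own z axis and vertical below 0.1 rad and contact force between hook and carrier below 0.05 N and contact force between the fingers and carrier below 0.1 N and linear speed of carrier below 0.03 m/s), for 0.2 s.
3. the hook hangs in its stand, released, while the carrier still stands on the mat (horizontal distance between hook and stand below 0.011 m and height (world z) of hook below 0.094 m and angle between hook's own z axis and vertical below 0.12 rad and x of carrier in the frame of mat between -0.05 and 0.05 m and y of carrier in the frame of mat between -0.05 and 0.05 m and height (world z) of carrier below 0.006 m and angle between carrier's own z axis and vertical below 0.1 rad and contact force between the fingers and hook below 0.1 N and contact force between the fingers and carrier below 0.1 N), for 0.2 s.
At the end, for the whole second after the job is handed in: carrier at rest, released, in the free bay: centre within 11 mm of the pad centre, underside within 3 mm of the pad, upright within 0.08 rad, bail within 0.3 rad of the row; hook hanging in its stand, collar on the plate, within 11 mm of centre, upright within 0.12 rad (horizontal distance between carrier and bay below 0.011 m and height (world z) of carrier below 0.011 m and angle between carrier's own z axis and vertical below 0.08 rad and angle between the y axis of carrier and the y axis of rack, either way round below 0.3 rad and linear speed of each of carrier, hook below 0.02 m/s and contact force between the fingers and carrier below 0.1 N and horizontal distance between hook and stand below 0.011 m and height (world z) of hook below 0.094 m and angle between hook's own z axis and vertical below 0.12 rad); the robot touches nothing.
It fails at once if the carrier is tipped by more than 0.6 rad (angle between carrier's own z axis and vertical above 0.6 rad).
It fails at once if a stored carrier is moved by more than 15 mm or tipped (distance of any of stored_a, stored_b from where it was at the start of the episode above 0.015 m or angle between any of stored_a, stored_b's own z axis and vertical above 0.4 rad).
It fails at once if an insert is moved from its well (distance of any of insert_a, insert_b from where it was at the start of the episode above 0.03 m).
It fails at once if a bystander is moved by more than 20 mm (distance of any of jar_a, jar_b, bottle, tip_box, tube_rack, spray_bottle, beaker, well_plate from where it was at the start of the episode above 0.02 m).
It also fails if it takes over 72 s, if anything falls off the work surface, if the arm or the gripper's body presses on something with over 40 N, if the wrist force passes 120 N, or if a joint passes its speed limit or range.

## Robot

A 6-joint arm with a two-finger parallel gripper is mounted at the origin on the work surface. World frame = base frame: x ahead of the robot, y to its left, z up, the work surface at z = 0. Lengths are in m, angles in degrees, forces in N, time in s.
With the tool pointing down it reaches from about 0.325 to 0.775 m from the base axis. Payload 5.5 kg.
Tool frame: the origin (TCP) lies at the centre of the arm's flange, where the gripper is bolted on; the fingertips stand 182 mm ahead of it and the grasp point (between the pads) lies 163 mm ahead of it; z points along the fingers, y is the direction in which the jaws open and shut (so a half turn about z gives the same grasp; the last joint's range is limited). The gripper opens to 88 mm and grips with 3 to 60 N. Pads are 20 mm wide; open, the fingers measure 115 mm over their backs; the gripper's body (75 mm by 178 mm) begins 61 mm behind the grasp point.
Start: joints at [62.47, 5.22, 70.514, -0, 104.267, -3.249], TCP at [0.247, 0.547, 0.405] pointing down, gripper open.
Joint ranges: [-164.24, 164.24], [-49.07, 125.15], [9.68, 141.18], [-86.29, 266.29], [3.28, 154.24], [-151.56, 151.56]. Speed limits (degrees/s): [147.25, 147.25, 172.46, 180, 180, 180].

## Interface

Orientations are given as [roll, pitch, yaw] about the fixed x, y, z axes, in that order (R = Rz(yaw) Ry(pitch) Rx(roll)).
In Python, from station import r gives the robot as it stands. The module is installed in compiled form; this text tells all that it offers. Calls block until the motion is done:
- r.reach(position, orientation): joint-space move of the TCP to a pose.
- r.servo_line(position, rotation=None, speed=0.15): straight line of the TCP; rotation=None keeps the orientation; speed is the mean speed in m/s.
- r.move_joints(angles): joint-space move.
- r.let_go() and r.grab(squeeze=None): open the fingers fully, or close them until they stop; squeeze is the grip in N (None keeps the last).
- r.wait(seconds).
- r.inverse_kinematics(position, orientation): joint angles nearest the present ones, or None.
- r.sense(): the state.
- r.snapshot(name): name is "scene" or "side" or "wrist"; returns a dict with "frame" (480x640x3 uint8, red, green, blue), "fx", "fy", "cx", "cy" (pixels), "R" (3x3) and "t" (3): a world point X has camera coordinates R X + t. Camera axes: x right, y down, z forward; pixel columns grow to the right and rows downward; lengths in m; the calibration is good to about 2 mm. The wrist camera is an equidistant fisheye: a pixel r from the principal point sees the ray r / f radians off the axis. A picture is of the moment at which its call begins. There is no depth.
A pose or a line that the arm cannot do raises r.IKError and nothing moves.
- r.hand_in(): hands the job in, once; it reports no verdict.
The state is a dict: "clock": time; "joints": joint angles; "joint_vel": joint speeds; "joint_torque": joint torques, N m; "tcp_pos": TCP position; "orientation": TCP orientation; "contact_force": force on the tool from outside, world axes, zero at the start; "torque": the same for the moment, N m; "opening": finger opening in m.
Only numpy, scipy, OpenCV 4.12 (cv2) and the standard library are available. Lean on these libraries where they do the work, as an engineer would, in place of code of your own. Each camera call takes 0.05 s, during which the arm holds its last target.

## Working session

There is one attempt and no reset: what is moved stays moved. The work goes in short steps, each a Python script; the robot and the scene stay as the last script left them, time stands still between calls to the robot, and variables do not carry over. Pictures are saved under pics/ and viewed, and the job is handed in when it is done.

```bash
mkdir -p pics; ls; cat > h.py <<'E'
import numpy as np, cv2
from station import r
def snap(n,f):
    s=r.snapshot(n); cv2.imwrite('pics/'+f+'.png',s['frame'][:,:,::-1]); np.savez('pics/'+f+'.npz',**s); return s
E
python3 - <<'E'
from h import *
for n in ['scene','side','wrist']:
    s=snap(n,n+'0'); R=np.array(s['R']);print(n,s['fx'],s['fy'],s['cx'],s['cy'],R.round(3).tolist(),(-R.T@np.array(s['t'])).round(3))
print(r.sense())
E
```

```text
pics
scene 441.3444237046085 441.3444237046085 322.9453292676326 234.82016009522664 [[-0.413, 0.911, -0.011], [0.728, 0.323, -0.605], [-0.548, -0.258, -0.796]] [1.181 0.279 1.009]
side 450.13605659460006 450.13605659460006 319.3252732959593 238.69926513103795 [[0.991, -0.137, 0.005], [-0.077, -0.589, -0.804], [0.113, 0.796, -0.594]] [ 0.434 -0.786  0.644]
wrist 371.64829954431775 371.64829954431775 324.28968294524105 234.24862745778975 [[0.411, 0.912, -0.001], [0.871, -0.393, 0.295], [0.268, -0.122, -0.956]] [0.171 0.579 0.384]
{'clock': 0.15, 'joints': array([ 6.24689490e+01,  5.25547931e+00,  7.05658306e+01, -1.09211329e-03,
        1.04267550e+02, -3.25114031e+00]), 'joint_vel': array([ 0.05566555, -0.08258456, -0.18777554,  0.06790422,  0.03142742,
       -0.01549299]), 'joint_torque': array([ 1.98768234e-03, -4.47045922e+01, -4.06906021e+01,  6.99860486e-02,
        2.75316410e-02, -1.00911061e-04]), 'tcp_pos': array([0.24677025, 0.54696453, 0.40374456]), 'orientation': array([-1.79911223e+02, -3.98233841e-03,  1.55719818e+02]), 'contact_force': array([ 0.0111515 , -0.22690406, -0.42134137]), 'torque': array([ 0.01401255,  0.02081364, -0.00374276]), 'opening': 0.08780173438280811}
```

View pics/scene0.png

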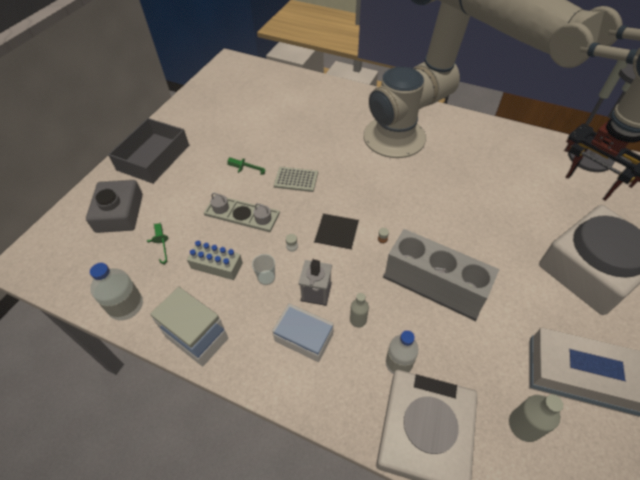

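View pics/side0.png

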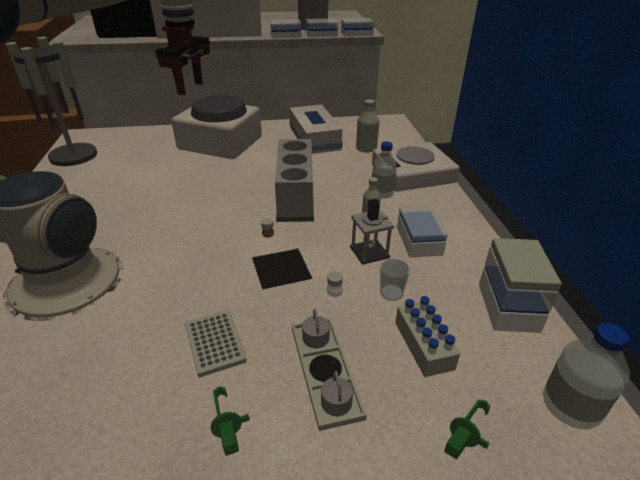

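View pics/wrist0.png

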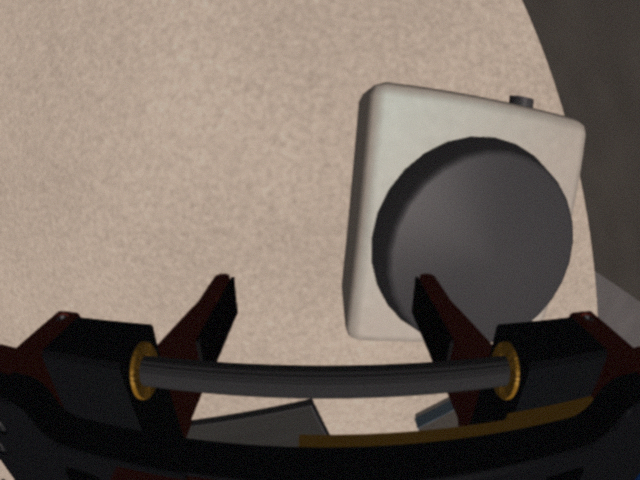

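The scene camera shows the block at (440,270) with three wells, the mat at (337,231) and the rack at (242,211) with its free bay in the middle. The hook could be confused with three things: the black-handled hook in the stand at (315,275), the green one at (245,165) and the green one at (160,240). By the description I choose the black-handled one. The carrier could be taken for the stored ones at (218,203) and (262,213), or for the inserts in the wells. I still have to find which well holds the bail.

```bash
cat >> h.py <<'E'
def ray(s,uv,fish):
    x=(uv[0]-s['cx'])/s['fx']; y=(uv[1]-s['cy'])/s['fy']
    if fish:
        t=np.hypot(x,y); d=np.array([np.sin(t)*x/max(t,1e-9),np.sin(t)*y/max(t,1e-9),np.cos(t)])
    else: d=np.array([x,y,1.])
    R=np.array(s['R']); return -R.T@np.array(s['t']), R.T@d
def onz(s,uv,z,fish=False):
    c,d=ray(s,uv,fish); return (c+d*(z-c[2])/d[2])
def proj(s,X,fish=False):
    c=np.array(s['R'])@np.array(X,float)+np.array(s['t'])
    if fish:
        rr=np.hypot(c[0],c[1]); t=np.arctan2(rr,c[2]); return np.array([s['cx']+s['fx']*t*c[0]/rr, s['cy']+s['fy']*t*c[1]/rr])
    return np.array([s['cx']+s['fx']*c[0]/c[2], s['cy']+s['fy']*c[1]/c[2]])
def load(f): return dict(np.load('pics/'+f+'.npz'))
E
cat > a.py <<'E'
import cv2
for f,(u,v,w,h),k in [('scene0',(195,145,310,170),2.5),('side0',(240,120,160,320),1.8)]:
    im=cv2.imread('pics/'+f+'.png')[v:v+h,u:u+w]; cv2.imwrite('pics/'+f+'c.png',cv2.resize(im,None,fx=k,fy=k,interpolation=cv2.INTER_CUBIC))
E
python3 a.py
python3 - <<'E'
from h import *
import sys
s=load('scene0'); d=load('side0')
for n,uv,z in [('well',(411,246),.112),('well',(443,261),.112),('well',(476,274),.112),('mat',(337,231),.003),('standtop',(316,281),.09),('bay',(242,212),.006)]: print(n,onz(s,uv,z).round(3))
for n,uv,z in [('well',(294,146),.112),('well',(294,160),.112),('well',(295,177),.112),('mat',(281,268),.003),('standtop',(372,223),.09),('bay',(325,369),.006)]: print(n,onz(d,uv,z).round(3))
E
```

```text
well [0.507 0.204 0.112]
well [0.518 0.289 0.112]
well [0.523 0.37  0.112]
mat [ 0.46  -0.016  0.003]
standtop [0.684 0.024 0.09 ]
bay [ 0.511 -0.302  0.006]
well [0.525 0.363 0.112]
well [0.517 0.278 0.112]
well [0.511 0.186 0.112]
mat [ 0.458 -0.023  0.003]
standtop [ 0.661 -0.001  0.09 ]
bay [ 0.514 -0.304  0.006]
```

View pics/scene0c.png

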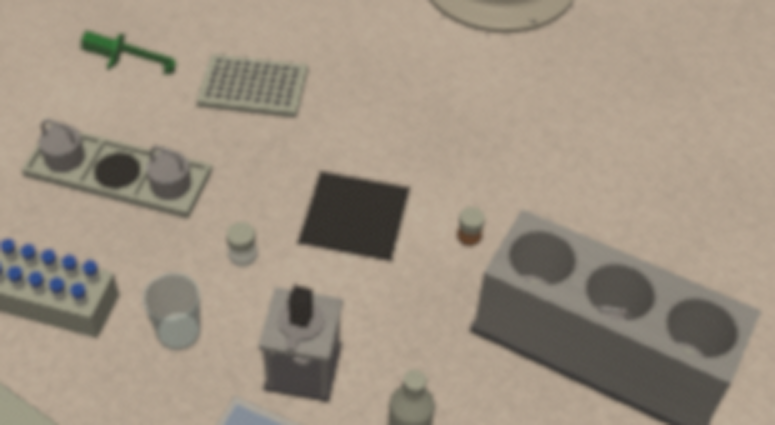

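```bash
python3 - <<'E'
from h import *
for p,y,f in [((.515,.2,.46),90,'w_block')]:
    print(r.inverse_kinematics(p,[180,0,y]))
    r.reach(p,[180,0,y]); snap('wrist',f)
s=load('w_block'); R=s['R']; print((-R.T@s['t']).round(3)); print(r.sense()['clock'],r.sense()['tcp_pos'])
E
```

```text
[ 1.76953523e+01 -1.06909577e+00  7.13106478e+01 -2.54444375e-14
  1.09758448e+02  1.76953523e+01]
[0.513 0.281 0.44 ]
1.825 [0.51469361 0.2009675  0.45977224]
```

View pics/w_block.png

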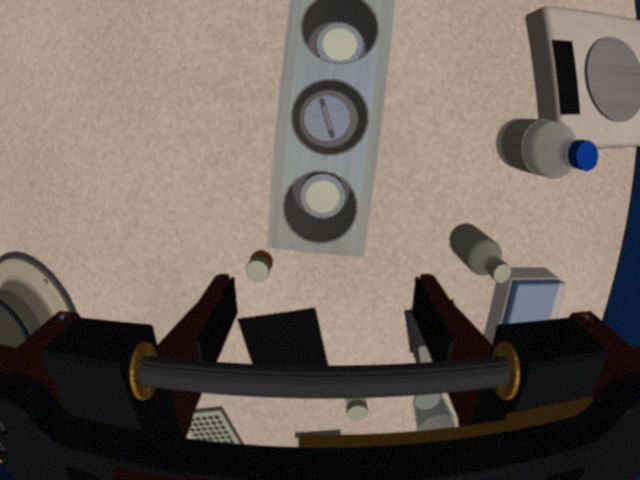

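The wrist view shows the bail in the middle well at (329,117). The other two wells, at (340,42) and (322,195), hold inserts with white discs. Next I'll crop in on the bail and look at the stand, mat and rack.

```bash
cat > crop.py <<'E'
import cv2,sys
f,u,v,w,h,k,o=sys.argv[1:8]; u,v,w,h=map(int,(u,v,w,h)); k=float(k)
im=cv2.imread('pics/'+f+'.png')[v:v+h,u:u+w]; cv2.imwrite('pics/'+o+'.png',cv2.resize(im,None,fx=k,fy=k,interpolation=cv2.INTER_CUBIC))
E
python3 crop.py w_block 280 70 100 95 6 c_bail
python3 - <<'E'
from h import *
R=r
for p,y,f in [((.56,-.02,.46),0,'w_stand'),((.5,-.35,.42),90,'w_rack')]:
    q=r.inverse_kinematics(p,[180,0,y]); print(q)
    if q is not None: r.reach(p,[180,0,y]); snap('wrist',f); s=load(f); print((-s['R'].T@s['t']).round(3))
print(r.sense()['clock'])
E
```

```text
[-5.52400105e+00  1.44072329e-01  7.01040143e+01 -2.54444375e-14
  1.09751913e+02  8.44759990e+01]
[ 0.64 -0.02  0.44]
[-38.18549354   7.05439454  66.98958651   0.         105.95601895
 -38.18549354]
[ 0.499 -0.269  0.4  ]
4.85
```

View pics/c_bail.png

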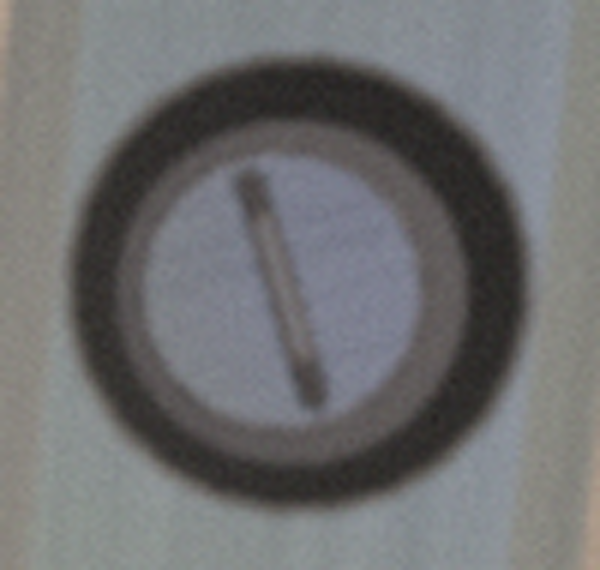

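View pics/w_stand.png

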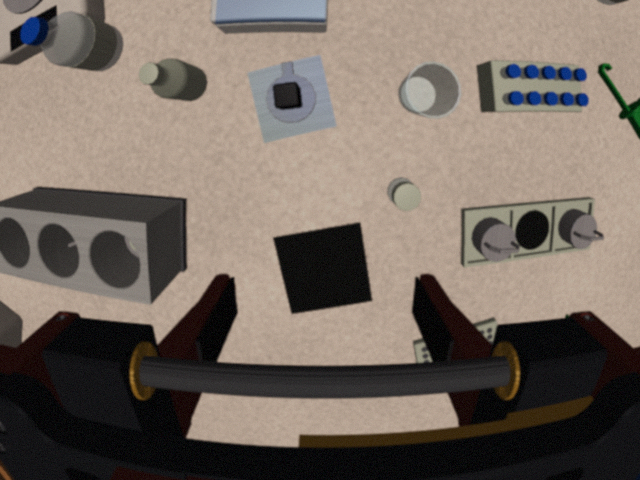

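View pics/w_rack.png

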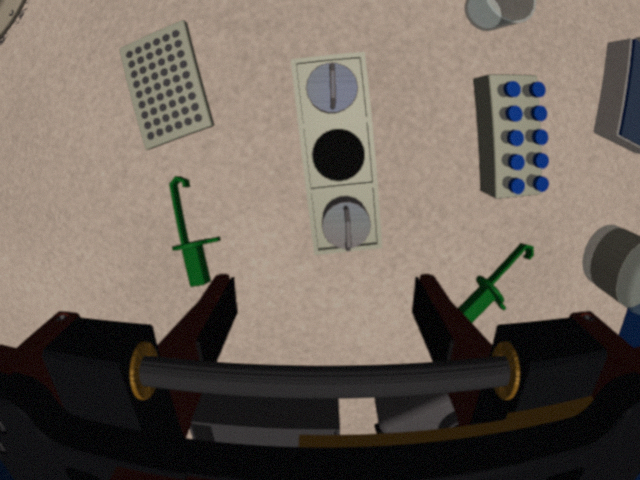

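```bash
python3 crop.py w_stand 235 45 110 110 5.5 c_stand; python3 crop.py w_rack 285 40 110 220 2.7 c_rack
python3 - <<'E'
from h import *
s=load('w_block')
c=lambda x,y:(280+x/6,70+y/6)
for n,uv,z in [('legA',c(248,178),.05),('legB',c(319,405),.05),('barA',c(262,215),.074),('barB',c(305,370),.074),('bar mid',c(283.5,292.5),.074),('cuptop',c(282,290),.046),('well',c(300,283),.112)]: print(n,onz(s,uv,z,True).round(4))
a=onz(s,(340,33),.112,True);print(a)
for uv in [(300,0),(268,248),(364,256)]: print('edge',onz(s,uv,.112,True).round(4))
E
```

```text
legA [0.5101 0.3059 0.05  ]
legB [0.5224 0.2662 0.05  ]
barA [0.5125 0.2983 0.074 ]
barB [0.5195 0.2729 0.074 ]
bar mid [0.516  0.2856 0.074 ]
cuptop [0.516  0.2863 0.046 ]
well [0.5181 0.2865 0.112 ]
[0.52663309 0.36250642 0.112     ]
edge [0.4917 0.3943 0.112 ]
edge [0.4604 0.1665 0.112 ]
edge [0.5509 0.1587 0.112 ]
```

View pics/c_stand.png

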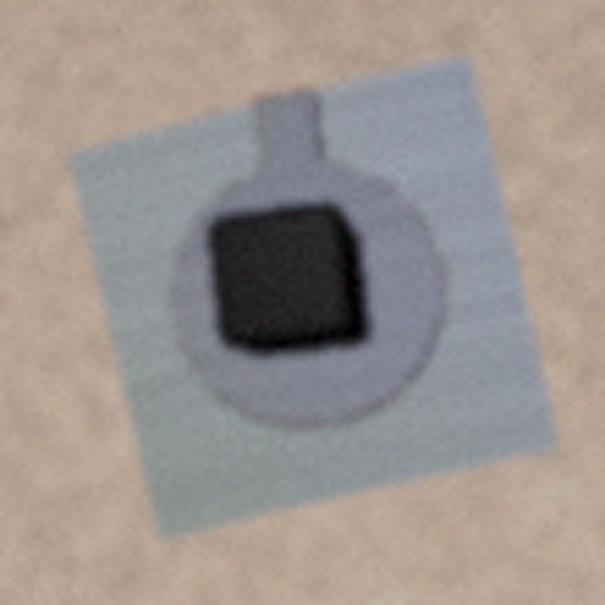

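View pics/c_rack.png

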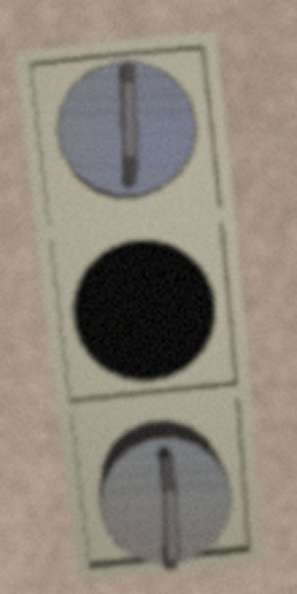

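```bash
python3 - <<'E'
from h import *
s=load('w_stand'); c=lambda x,y:(235+x/5.5,45+y/5.5)
P=lambda n,uv,z,s=s: (print(n,onz(s,uv,z,True).round(4)),onz(s,uv,z,True))[1]
k=[P('platecorner',c(*q),.09) for q in [(72,155),(468,58),(556,443),(166,537)]]
m=np.mean(k,0);print('stand',m)
for i in range(4): d=k[(i+1)%4]-k[i]; print(np.hypot(*d[:2]).round(4),np.degrees(np.arctan2(d[1],d[0])).round(1))
co=P('collar',c(310,293),.095); lg=P('lug',c(290,92),.095); d=lg-co; print('lug',np.hypot(*d[:2]),np.degrees(np.arctan2(d[1],d[0])))
hk=[P('handletop',c(*q),.139) for q in [(213,216),(330,206),(341,341),(224,338)]]
print('handle',np.mean(hk,0)); 
for i in range(4): d=hk[(i+1)%4]-hk[i]; print(np.hypot(*d[:2]).round(4),np.degrees(np.arctan2(d[1],d[0])).round(1))
k=[P('mat',q,.003) for q in [(274,239),(360,223),(371,300),(293,313)]]; print(np.mean(k,0))
P('jarA top',(405,195),.045);P('jarB top',(258,268),.04,load('w_block'));P('spraybase',(185,80),0.0);P('spraytop',(150,73),.12);P('beaker',(419,93),0)
s=load('w_rack'); c=lambda x,y:(285+x/2.7,40+y/2.7)
k=[P('rack',c(*q),.014,s) for q in [(20,50),(212,35),(258,548),(82,572)]]; print(np.mean(k,0))
for i in range(4): d=k[(i+1)%4]-k[i]; print(np.hypot(*d[:2]).round(4),np.degrees(np.arctan2(d[1],d[0])).round(1))
P('pad',c(145,310),.008,s); P('stA',c(127,129),.042,s); P('stB',c(166,500),.042,s)
P('stAbar',c(128,124),.07,s);P('stBbar',c(168,505),.07,s)
P('wellplate',(168,85),.014,s)
P('tube',(520,137),.06,s)
E
```

```text
platecorner [0.6891 0.0517 0.09  ]
platecorner [ 0.7042 -0.0155  0.09  ]
platecorner [ 0.6377 -0.0305  0.09  ]
platecorner [0.622 0.036 0.09 ]
stand [0.66326692 0.0104178  0.09      ]
0.0689 -77.3
0.0682 -167.3
0.0684 103.2
0.0689 13.2
collar [0.6632 0.0105 0.095 ]
lug [0.6978 0.0139 0.095 ]
lug 0.03476200306094816 5.55144135303542
handletop [0.6721 0.0208 0.139 ]
handletop [0.6732 0.0037 0.139 ]
handletop [0.6531 0.0022 0.139 ]
handletop [0.6539 0.0192 0.139 ]
handle [0.66307709 0.01148501 0.139     ]
0.0171 -86.5
0.0201 -175.5
0.0171 87.3
0.0183 4.9
mat [0.4987 0.0426 0.003 ]
mat [ 0.5196 -0.0636  0.003 ]
mat [ 0.4141 -0.082   0.003 ]
mat [0.3943 0.0218 0.003 ]
[ 0.45666105 -0.02030468  0.003     ]
jarA top [ 0.5634 -0.1084  0.045 ]
jarB top [0.4356 0.1163 0.04  ]
spraybase [0.6995 0.1497 0.    ]
spraytop [0.6938 0.1387 0.12  ]
beaker [ 0.6795 -0.1315  0.    ]
rack [ 0.4666 -0.2008  0.014 ]
rack [ 0.5391 -0.1946  0.014 ]
rack [ 0.5613 -0.3982  0.014 ]
rack [ 0.4893 -0.4085  0.014 ]
[ 0.5140913  -0.30054663  0.014     ]
0.0728 4.9
0.2048 -83.8
0.0727 -171.8
0.2089 96.3
pad [ 0.5143 -0.3026  0.008 ]
stA [ 0.5064 -0.2349  0.042 ]
stB [ 0.5214 -0.37    0.042 ]
stAbar [ 0.5062 -0.2359  0.07  ]
stBbar [ 0.5204 -0.3639  0.07  ]
wellplate [ 0.3305 -0.2198  0.014 ]
tube [ 0.6939 -0.2726  0.06  ]
```

```bash
python3 - <<'E'
from h import *
o=[180,0,5]
r.reach([.6632,.0108,.36],o)
r.servo_line([.6632,.0108,.285],speed=.12); s=snap('wrist','w_g1')
r.grab(25); print(r.sense()['opening'],r.sense()['contact_force'],r.sense()['tcp_pos'])
snap('wrist','w_g2')
r.servo_line([.6632,.0108,.385],speed=.08)
s=r.sense();print(s['opening'],s['contact_force'],s['clock']); snap('wrist','w_g3');snap('side','s_g3')
E
python3 crop.py w_g3 160 160 320 240 2.4 c_g3;python3 crop.py s_g3 310 130 120 150 4 cs_g3
```

```text
0.01996878181356899 [-0.07293535  0.75320091  0.52861664] [0.66320097 0.01087817 0.28503407]
0.01988915192975545 [-0.11538295 -0.41561538 -0.87044761] 10.0083
```

View pics/c_g3.png

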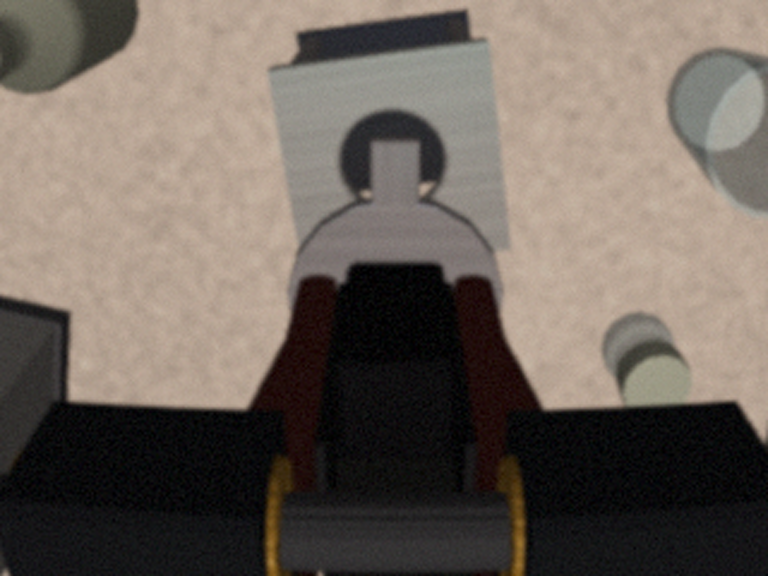

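View pics/cs_g3.png

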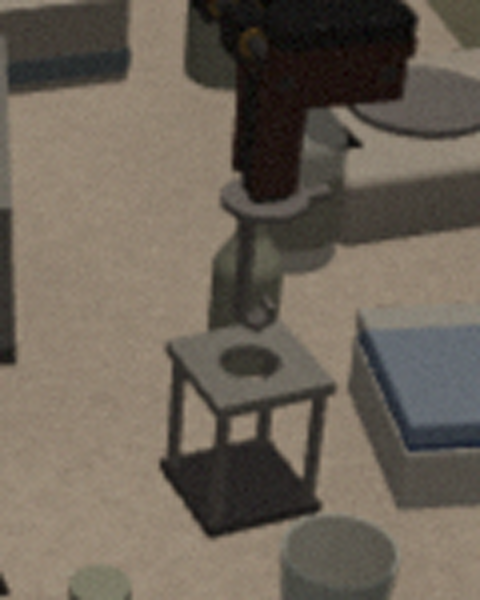

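```bash
cat >> h.py <<'E'
B=np.array([.516,.286]); PSI=17.2
def hk(off,seatz,B=B,psi=PSI):
    a=np.radians(psi); p=np.array(B)+off*np.array([np.cos(a),np.sin(a)]); return [p[0],p[1],seatz+.263]
E
python3 - <<'E'
from h import *
r.servo_line([.6632,.0108,.42],speed=.1)
r.reach(hk(-.017,.16),[180,0,PSI]); 
snap('wrist','w_h1');snap('scene','sc_h1');snap('side','s_h1');print(r.sense()['clock'])
s=load('w_h1')
for n,X in [('bar',[*B,.074]),('well',[.518,.2865,.112]),('liptop',[*(np.array(hk(-.017+.008,0)[:2])),.167])]: print(n,proj(s,X,True))
E
python3 crop.py w_h1 200 130 240 180 3.2 c_h1;python3 crop.py s_h1 240 60 120 120 5 cs_h1
```

```text
11.9583
bar [322.59256309 193.50645005]
well [322.52485269 199.9568449 ]
liptop [322.02830715 233.37114589]
```

View pics/c_h1.png

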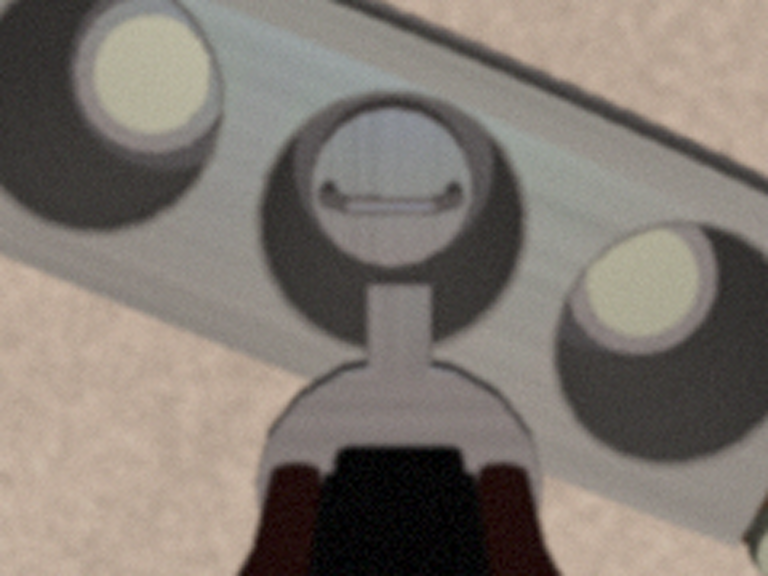

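View pics/cs_h1.png

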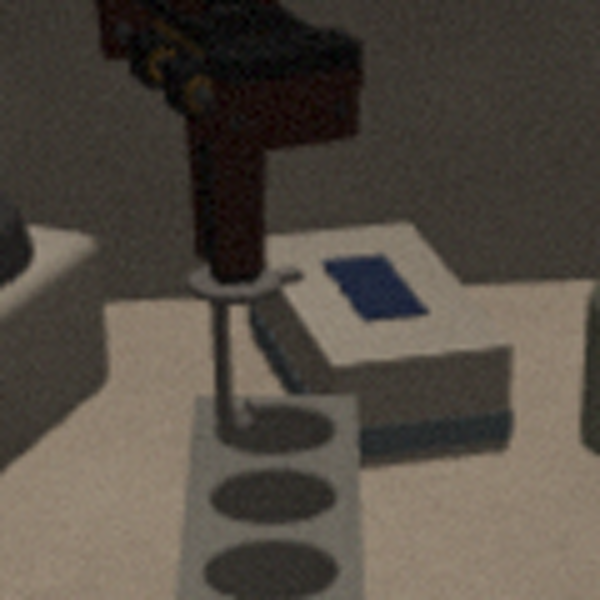

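```bash
python3 - <<'E'
from h import *
s=load('w_h1')
p=np.array(hk(-.017,.16)); z=p[2]-.195
a=np.radians(PSI); ex=np.array([np.cos(a),np.sin(a)])
for x in [0.023,.035]: print(proj(s,[*(p[:2]+x*ex),z+.005],True))
print('obs front collar',(200+401/3.2,130+358/3.2),'lug',(200+400/3.2,130+285/3.2))
for n,uv in [('collar front',(325.3,241.9)),('lug tip',(325,219))]:
    d=onz(s,uv,z+.005,True)[:2]-p[:2]; print(n, d@ex, d@[-ex[1],ex[0]])
E
```

```text
[321.15792425 243.73014283]
[321.0633624  219.67413069]
obs front collar (325.3125, 241.875) lug (325.0, 219.0625)
collar front 0.02392749230500397 -0.0019980690023500393
lug tip 0.03532722555590142 -0.0018618543493618472
```

The bail appears at (322,194), where I predicted it, and square to the hook. I'll descend beside the bar.

```bash
python3 - <<'E'
from h import *
f=lambda: print(r.sense()['contact_force'].round(2), r.sense()['tcp_pos'].round(4), r.sense()['clock'])
f()
r.servo_line(hk(-.017,.10),speed=.08); f()
r.servo_line(hk(-.017,.060),speed=.05); f()
snap('wrist','w_h2')
r.servo_line(hk(0,.060),speed=.03); f(); snap('wrist','w_h3')
E
python3 crop.py w_h2 200 130 240 180 3.2 c_h2;python3 crop.py w_h3 200 130 240 180 3.2 c_h3
```

```text
[ 0.77 -0.57 -0.97] [0.5007 0.28   0.4227] 11.9583
[ 0.26  0.26 -0.68] [0.4998 0.281  0.3637] 12.8583
[-0.48  0.58 -1.13] [0.4998 0.281  0.3235] 13.8083
[-0.52 -0.27 -1.99] [0.516  0.286  0.3229] 14.575
```

View pics/c_h2.png

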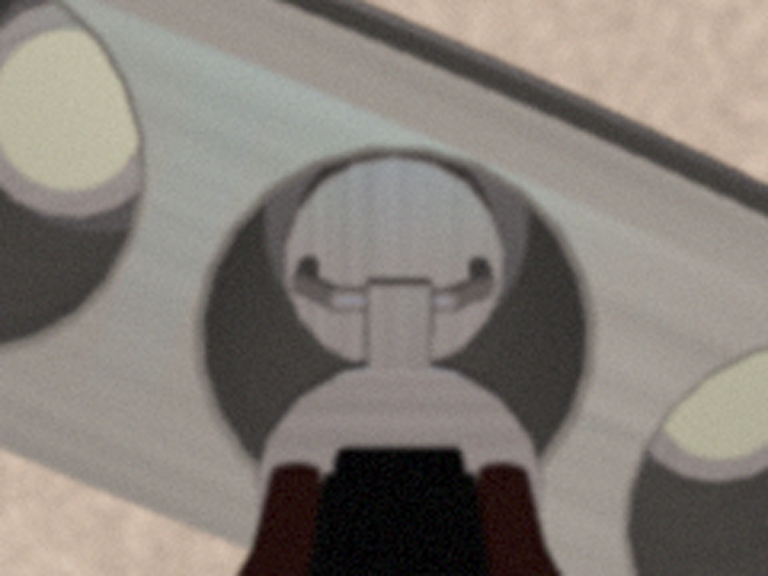

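View pics/c_h3.png

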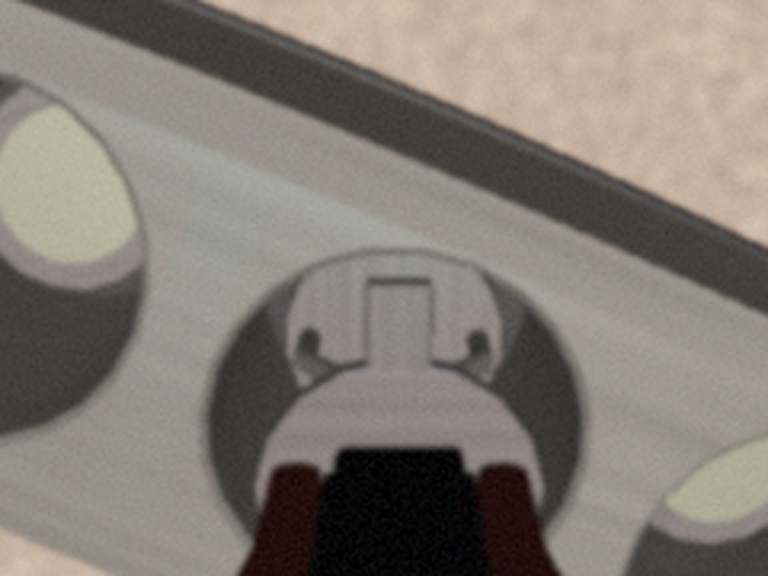

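The hook is centred under the bail and nothing moved, so I'll lift.

```bash
python3 - <<'E'
from h import *
f=lambda: print(r.sense()['contact_force'].round(2), r.sense()['tcp_pos'].round(4), r.sense()['clock'])
print(r.inverse_kinematics(hk(0,.22),[180,0,PSI]))
r.servo_line(hk(0,.085),speed=.03); f()
r.servo_line(hk(0,.12),speed=.05); f()
snap('wrist','w_h4')
r.servo_line(hk(0,.21),speed=.06); r.wait(.3); f()
snap('side','s_h5'); snap('scene','sc_h5'); snap('wrist','w_h5')
E
python3 crop.py s_h5 230 20 150 150 4 cs_h5;python3 crop.py w_h5 200 130 240 180 3.2 c_h5
```

```text
[ 2.56941574e+01  5.46285021e+00  6.22409948e+01 -2.54444375e-14
  1.12296155e+02  9.84941574e+01]
[ 1.   -0.89 -2.1 ] [0.516  0.286  0.3476] 15.6083
[-1.11  0.01 -3.38] [0.516  0.286  0.3826] 16.4583
[-0.25  0.42 -2.26] [0.516  0.286  0.4729] 18.4583
```

View pics/cs_h5.png

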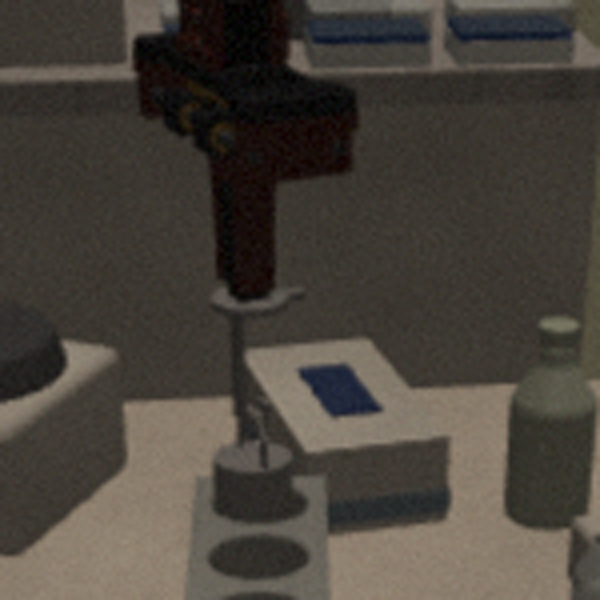

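View pics/c_h5.png

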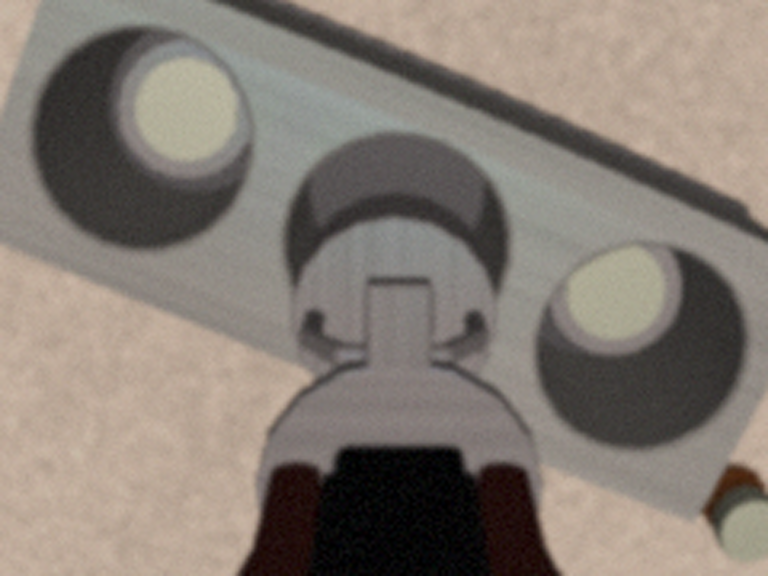

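```bash
cat >> h.py <<'E'
M=np.array([.4567,-.0203]); MP=11.
E
python3 - <<'E'
from h import *
f=lambda: print(r.sense()['contact_force'].round(2), r.sense()['tcp_pos'].round(4), r.sense()['clock'])
r.servo_line(hk(0,.21,M,MP),[180,0,MP],speed=.11); f()
r.servo_line(hk(0,.10,M,MP),speed=.07); f()
r.servo_line(hk(0,.068,M,MP),speed=.04); r.wait(.2); f()
snap('side','s_m1')
r.servo_line(hk(0,.051,M,MP),speed=.025); f()
snap('side','s_m2'); snap('wrist','w_m2')
E
python3 crop.py s_m1 210 150 150 150 4 cs_m1;python3 crop.py s_m2 210 150 150 150 4 cs_m2;python3 crop.py w_m2 200 130 240 180 3.2 c_m2
```

```text
[ 0.35 -0.38 -2.32] [ 0.4567 -0.0201  0.473 ] 21.5917
[ 0.24  1.27 -2.8 ] [ 0.4568 -0.0203  0.3635] 23.3167
[-0.57 -0.17 -2.76] [ 0.4567 -0.0203  0.3313] 24.4667
[-0.04  0.37 -1.05] [ 0.4567 -0.0203  0.3142] 25.35
```

View pics/cs_m1.png

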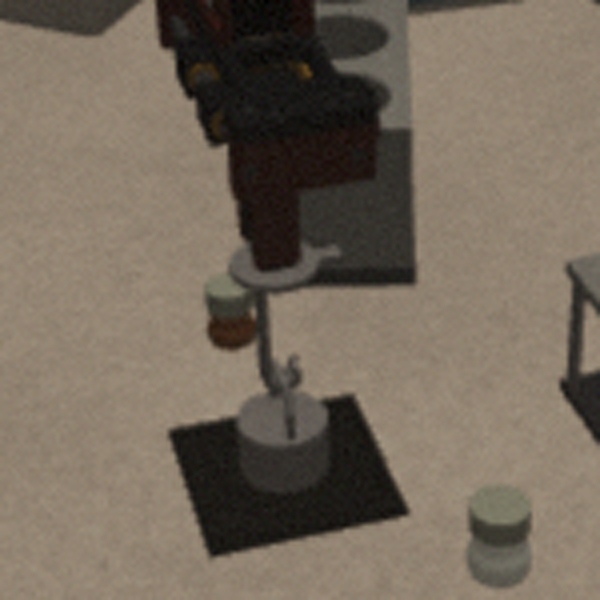

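View pics/cs_m2.png

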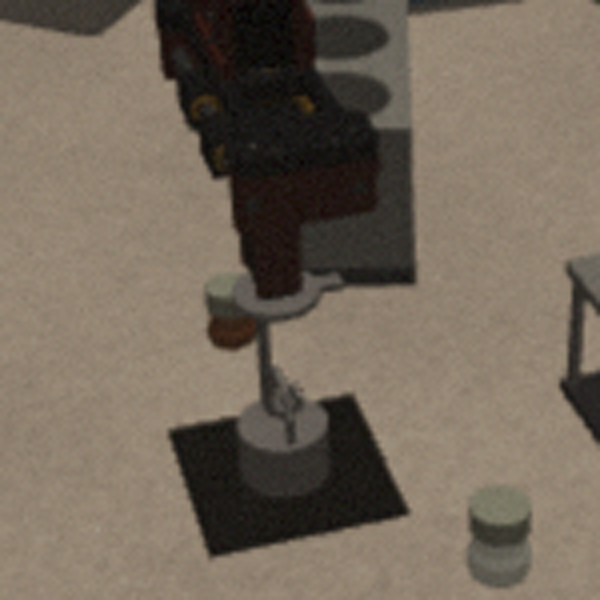

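View pics/c_m2.png

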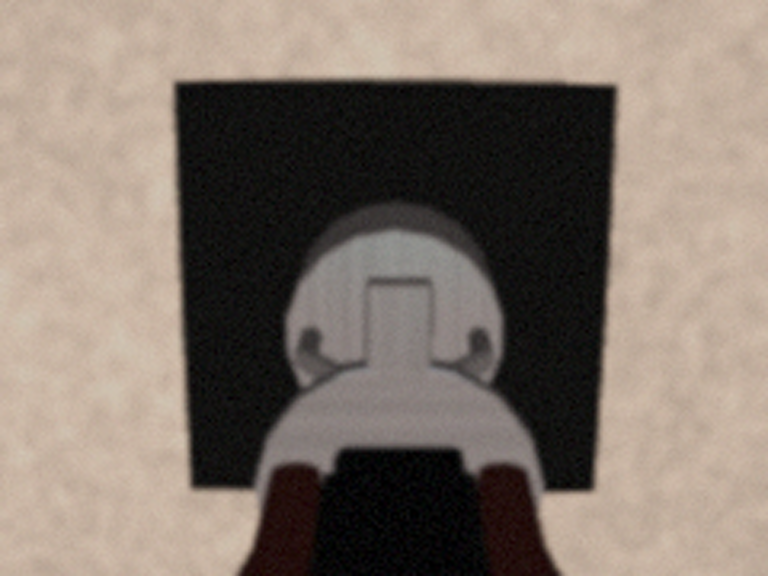

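The carrier stands on the mat and the hook is clear below the bar. I'll draw it out sideways, then raise it.

```bash
python3 - <<'E'
from h import *
f=lambda: print(r.sense()['contact_force'].round(2), r.sense()['tcp_pos'].round(4), r.sense()['clock'])
r.servo_line(hk(-.024,.051,M,MP),speed=.035); f()
r.servo_line(hk(-.024,.14,M,MP),speed=.08); f()
snap('side','s_m3'); snap('wrist','w_m3'); snap('scene','sc_m3')
E
python3 crop.py s_m3 210 150 150 150 4 cs_m3;python3 crop.py w_m3 200 110 240 180 3.2 c_m3
```

```text
[ 0.45  0.81 -0.9 ] [ 0.4331 -0.0249  0.3141] 26.2833
[ 0.64  0.67 -1.11] [ 0.4331 -0.0249  0.4023] 27.55
```

View pics/cs_m3.png

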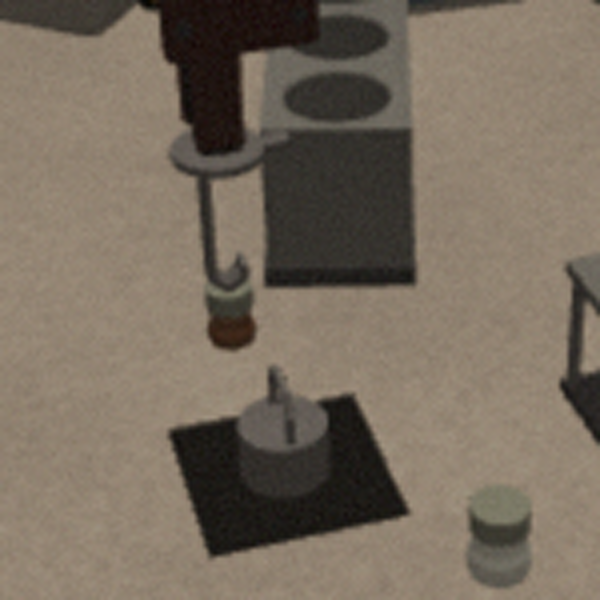

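View pics/c_m3.png

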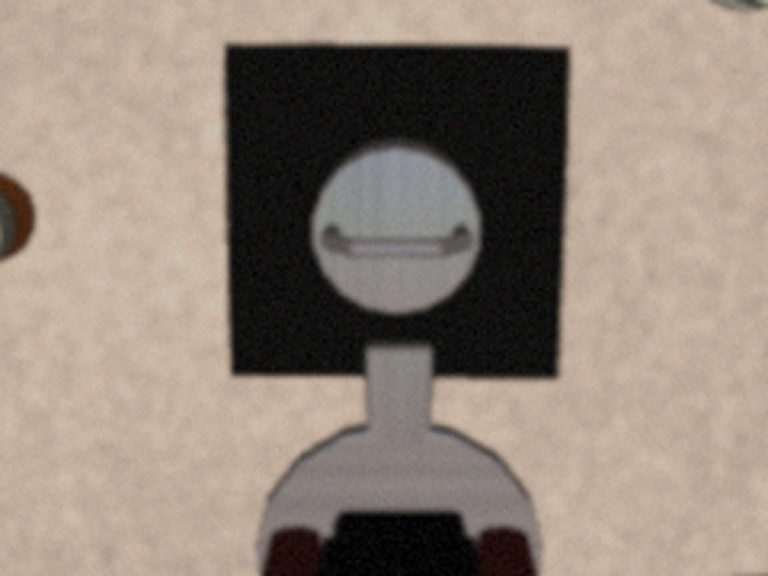

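```bash
python3 - <<'E'
from h import *
s=load('w_m3'); print('cup',onz(s,(200+397/3.2,110+230/3.2),.037,True), [onz(s,(200+x/3.2,110+235/3.2),.04,True).round(4) for x in (330,463)])
f=lambda: print(r.sense()['contact_force'].round(2), r.sense()['tcp_pos'].round(4), r.sense()['clock'])
r.reach([.6632,.0108,.41],[180,0,5]); r.wait(.2); f()
r.servo_line([.6632,.0108,.36],speed=.1);f(); snap('side','s_r1')
r.servo_line([.6632,.0108,.2855],speed=.06); f()
snap('side','s_r2')
E
python3 crop.py s_r1 310 130 120 150 4 cs_r1;python3 crop.py s_r2 310 130 120 150 4 cs_r2
```

```text
cup [ 0.4569619  -0.02045042  0.037     ] [array([ 0.4523, -0.0015,  0.04  ]), array([ 0.4597, -0.0395,  0.04  ])]
[-0.06 -0.36 -0.74] [0.6622 0.0105 0.4117] 28.825
[ 1.17 -0.05 -0.17] [0.6631 0.0108 0.3606] 29.475
[ 0.15 -0.71 -1.51] [0.6633 0.0108 0.2862] 30.9167
```

View pics/cs_r1.png

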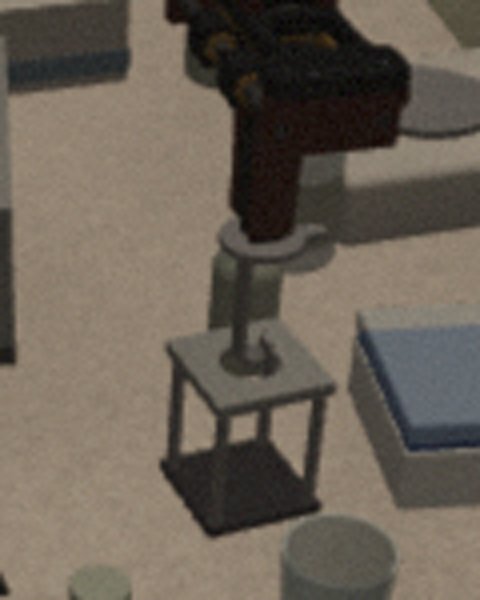

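View pics/cs_r2.png

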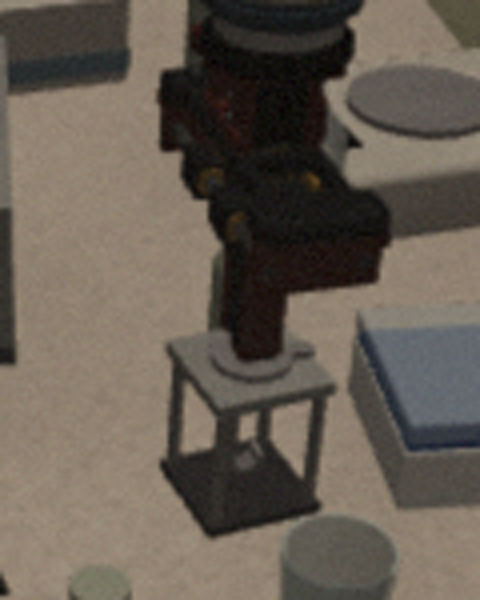

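```bash
python3 - <<'E'
from h import *
f=lambda: print(r.sense()['contact_force'].round(2), r.sense()['tcp_pos'].round(4), r.sense()['clock'])
r.let_go(); r.wait(.3); f()
r.servo_line([.6632,.0108,.38],speed=.1)
snap('side','s_r3'); snap('wrist','w_r3')
r.reach([.457,-.0205,.32],[180,0,101]); r.wait(.1); f()
snap('wrist','w_c1')
s=load('w_c1'); print(proj(s,[.457,-.0205,.037],True))
E
python3 crop.py s_r3 310 130 120 150 4 cs_r3;python3 crop.py w_r3 160 100 320 240 2.4 c_r3
```

```text
[-0.36  0.15  0.21] [0.6632 0.0108 0.2855] 32.3917
[ 0.25 -0.54 -0.63] [ 0.4573 -0.0205  0.3202] 35.2333
[325.62703385 233.39840079]
```

View pics/cs_r3.png

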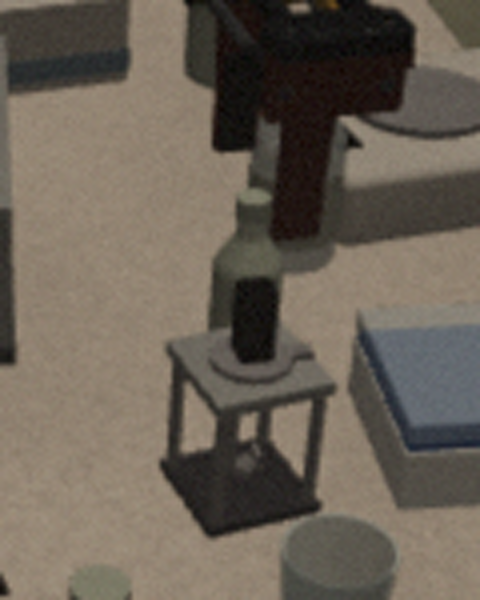

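View pics/c_r3.png

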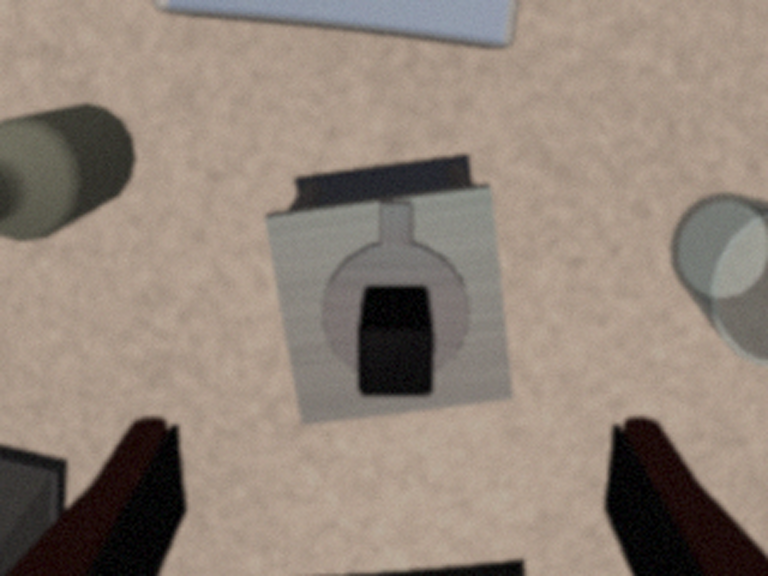

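View pics/w_c1.png

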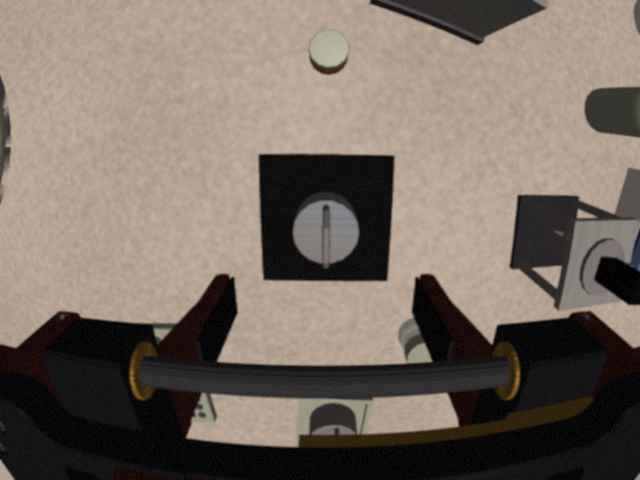

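The hook is seated in the stand, and the carrier is at (326,232) as predicted with its bail square to the jaws. I'll grasp it now.

```bash
python3 - <<'E'
from h import *
f=lambda: print(r.sense()['contact_force'].round(2), r.sense()['tcp_pos'].round(4), r.sense()['opening'],r.sense()['clock'])
r.servo_line([.457,-.0205,.197],speed=.1); f()
r.grab(30); f()
r.servo_line([.457,-.0205,.30],speed=.1); f()
r.servo_line([.5143,-.3024,.30],[180,0,96.3],speed=.15); f()
snap('wrist','w_p1'); snap('side','s_p1')
s=load('w_p1'); print(proj(s,[.5143,-.3024,.008],True))
E
python3 crop.py s_p1 250 200 160 220 2.7 cs_p1;python3 crop.py w_p1 200 80 240 240 2.4 c_p1
```

```text
[-0.64  0.77 -0.2 ] [ 0.4573 -0.0205  0.1978] 0.08752360076459695 36.6667
[ 0.8   1.   -0.17] [ 0.4571 -0.0205  0.1971] 0.049498267355071096 37.35
[ 0.88  0.15 -1.52] [ 0.4568 -0.0205  0.2991] 0.04950807704949056 38.5333
[ 0.21 -0.76 -0.68] [ 0.5144 -0.3019  0.3002] 0.04963940216928512 40.6
[325.8084869 230.644194 ]
```

View pics/cs_p1.png

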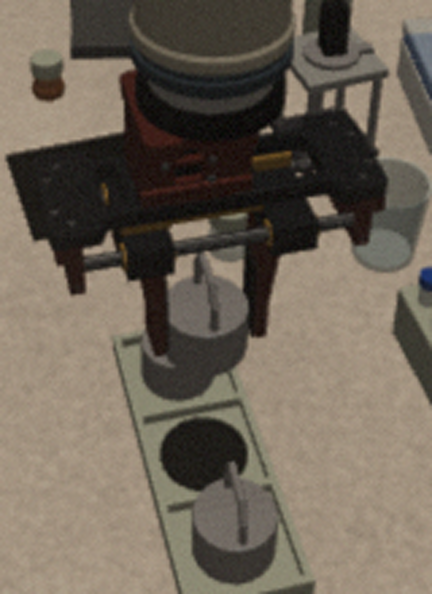

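View pics/c_p1.png

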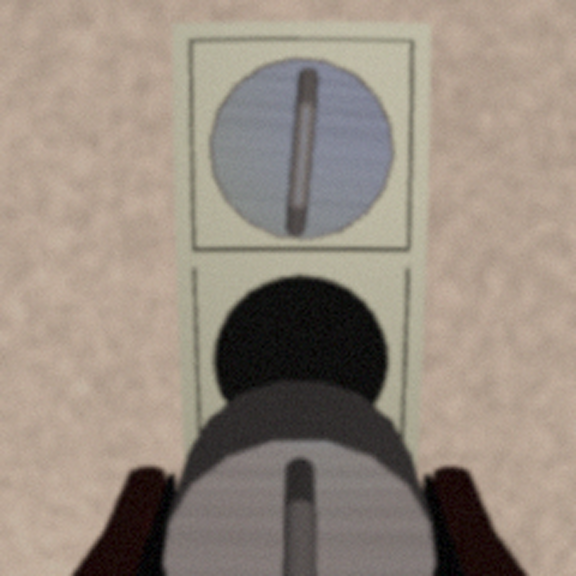

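```bash
python3 - <<'E'
from h import *
f=lambda: print(r.sense()['contact_force'].round(2), r.sense()['tcp_pos'].round(4), r.sense()['opening'],r.sense()['clock'])
p=[.5143,-.3024]
r.servo_line([*p,.225],speed=.07); r.wait(.1); f(); snap('wrist','w_p2')
r.servo_line([*p,.2023],speed=.03); r.wait(.1); f(); snap('side','s_p3'); snap('wrist','w_p3')
E
python3 crop.py s_p3 250 250 160 200 3 cs_p3;python3 crop.py w_p3 170 80 300 240 2.5 c_p3
```

```text
[-0.01  0.4  -1.09] [ 0.5145 -0.3025  0.2257] 0.04955300303232307 42.025
[ 0.2  -0.03 -2.6 ] [ 0.5144 -0.3024  0.2024] 0.049623570346184476 43.0833
```

View pics/cs_p3.png

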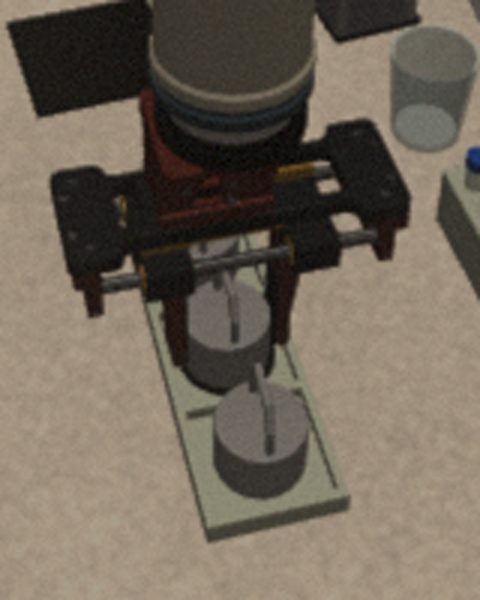

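View pics/c_p3.png

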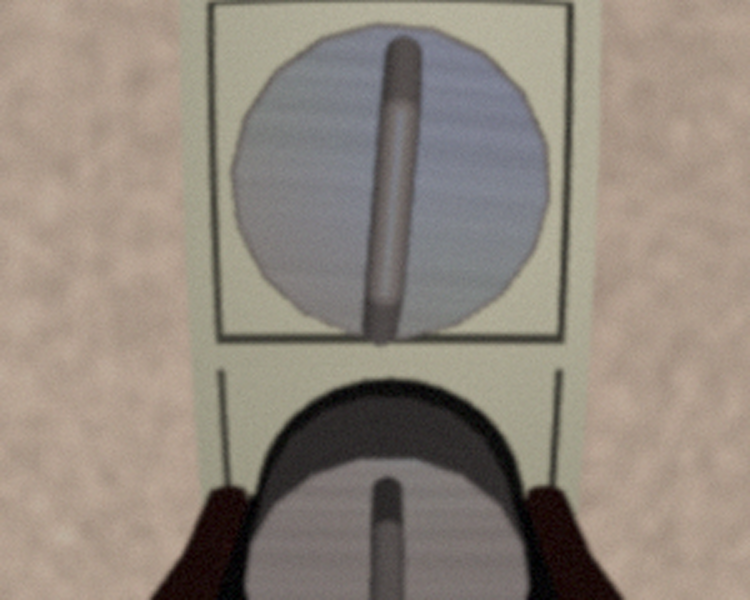

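```bash
python3 - <<'E'
from h import *
r.let_go(); r.wait(.3)
r.servo_line([.5143,-.3024,.32],speed=.1)
r.reach([.46,-.30,.40],[180,0,96.3]); r.wait(.2); print(r.sense()['contact_force'].round(2), r.sense()['clock'])
for n in ['wrist','side','scene']: snap(n,'f_'+n)
s=load('f_wrist'); print(proj(s,[.5143,-.3024,.042],True))
E
python3 crop.py f_wrist 200 60 240 220 2.5 fc_w;python3 crop.py f_side 230 160 200 270 2.2 fc_s
```

```text
[-0.34  0.62 -0.08] 46.2417
[383.25605461 220.36196834]
```

View pics/fc_w.png

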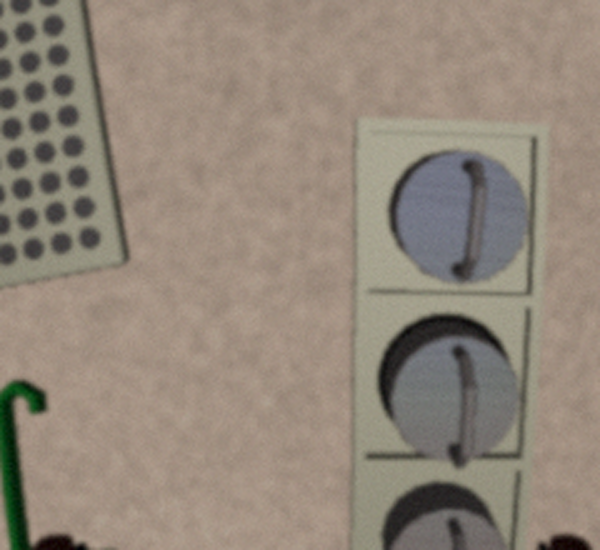

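View pics/fc_s.png

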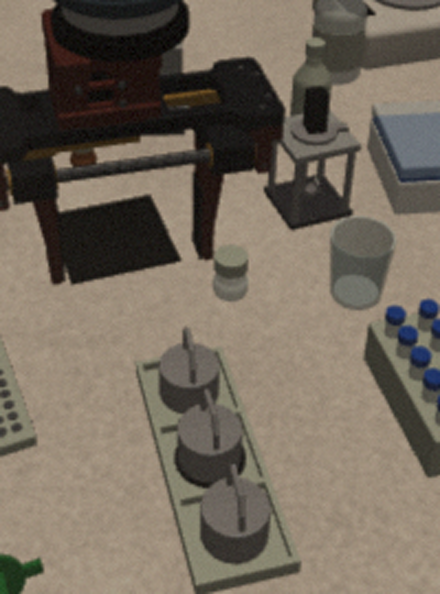

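View pics/f_scene.png

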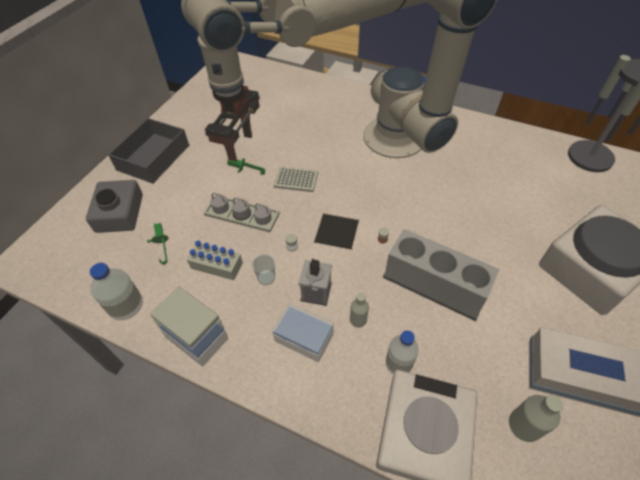

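```bash
python3 - <<'E'
from station import r
print(r.hand_in()); print(r.sense()['clock'])
E
```

```text
the job is handed in; nothing more can be done
None
the job is handed in; nothing more can be done
```

I finished all the steps and handed the job in at about 46 s of the 72 s allowed; no verdict is reported.

**What I did:** I lifted the carrier from the middle well with the black-handled hook and set it on the mat. I slid the hook out from under the bail and hung it back in its stand. Then I gripped the cup in the fingers and stood it in the middle bay of the rack.

**Last checks:**
- **Carrier:** it sits in the free bay, upright as far as I can see. The cup centre appeared 1–2 pixels from where I predicted, roughly 1 mm, against an 11 mm limit. The bail looks in line with the row.
- **Hook:** it stands upright with its collar on the plate. I did not measure its exact offset from the stand centre.
- **Everything else:** the stored carriers, inserts and bystanders look unmoved in the scene and side views, though I did not measure them.
- **Arm:** it is clear of everything, and the tool force reading was down to noise.

**One disagreement:** the wrist camera showed the held hook about 2 mm to one side of where the arm's tool position put it. I took that as a calibration error and made no correction. The bail still engaged about 0.6 mm off centre on the hook.

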